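# Spread plantain chunks for freezing and shut the box

### The job

Spread the heap of plantain chunks into one even layer over the whole floor of the clear plastic box, none touching another, so that they do not freeze together. Then shut the box: fold down the plain flap first, and then the lipped flap over it, both fully flat. Leave everything else on the shelf where it is.

Things in the scene. Friction and masses are not known exactly. Their poses are not given: they have to be found in the camera images.
- box: clear plastic storage box, fixed, open on top, outside 168 (x) x 248 (y) x 50 mm tall, walls and floor 4 mm thick, inside 160 x 240 mm, 46 mm deep. Origin under its centre, y along its length, z up. Two lid flaps, hinged on the rims of its short ends, fold inward over it: the plain flap from the -y end, the lipped flap from the +y end
- flap_plain (a joint): angle of the plain flap, a flat sheet 168 mm wide, 128 mm long, 4 mm thick, hinged along box x at box y = -124, z = 50 mm: 0 = shut flat over its half of the box, 1.57 = upright, more = leaning outward (stop at 2.45). Stiff hinge (0.075 N m): it stays where it is left
- flap_lip (a joint): angle of the lipped flap, a like sheet with a white bar (120 x 10 mm, 10 mm high) along the free edge of its outer face, hinged at box y = +124, z = 55 mm: 0 = shut flat over the other half, its edge 8 mm over the plain flap; 1.57 = upright, more = leaning outward (stop at 2.45). Stiff hinge, stays where left
- plain_edge (a point): middle of the plain flap's free edge, on its outer face (the upper face when shut), 128 mm from its hinge line
- lip_edge (a point): middle of the lipped flap's free edge, on its outer face under the bar, 128 mm from its hinge line
- chunk0: one of five alike firm plantain chunks, a six-sided prism 34 mm across flats (39 mm across corners), 26 mm tall, 30 g; origin at its centre (13 mm above what it stands on), z along its height, two of its flats face its own +x and -x
- chunk1: one of five alike firm plantain chunks, a six-sided prism 34 mm across flats (39 mm across corners), 26 mm tall, 30 g; origin at its centre (13 mm above what it stands on), z along its height, two of its flats face its own +x and -x
- chunk2: one of five alike firm plantain chunks, a six-sided prism 34 mm across flats (39 mm across corners), 26 mm tall, 30 g; origin at its centre (13 mm above what it stands on), z along its height, two of its flats face its own +x and -x
- chunk3: one of five alike firm plantain chunks, a six-sided prism 34 mm across flats (39 mm across corners), 26 mm tall, 30 g; origin at its centre (13 mm above what it stands on), z along its height, two of its flats face its own +x and -x
- chunk4: one of five alike firm plantain chunks, a six-sided prism 34 mm across flats (39 mm across corners), 26 mm tall, 30 g; origin at its centre (13 mm above what it stands on), z along its height, two of its flats face its own +x and -x
- spoon: bystander: wooden stirring spoon, 260 mm long, lying beside the box's long side nearer the robot; origin under its middle
- plantain: bystander: whole green plantain, about 200 mm long, 38 mm thick, lying beside the box's far long side; origin near its middle
- tostonera: bystander: wooden plantain press lying open flat, 285 x 100 x 20 mm, one board with a round cavity; origin under its middle
- pot: bystander: pale blue enamel pot, 180 mm across, 105 mm tall, two ear handles; origin under its centre
- jar: bystander: closed glass jar, 64 mm across, 95 mm tall; origin under its centre
- pilon: bystander: wooden mortar, 100 mm across, 100 mm tall; origin under its centre
- salt_bowl: bystander: small white bowl, 80 mm across, 35 mm tall; origin under its centre

How it is judged (in metres and radians):
On the way, in this order (a step that is already met when the one before it is completed fails the run):
1. flaps still open (over 1.2 rad): all five chunks at rest in one layer on the box's floor, centres at least 60 mm apart, at least two over 40 mm from the middle towards each short end (z of each of chunk0, chunk1, chunk2, chunk3, chunk4 in the frame of box below 0.027 m and x of chunk0 in the frame of box between -0.08 and 0.08 m and y of chunk0 in the frame of box between -0.12 and 0.12 m and x of chunk1 in the frame of box between -0.08 and 0.08 m and y of chunk1 in the frame of box between -0.12 and 0.12 m and x of chunk2 in the frame of box between -0.08 and 0.08 m and y of chunk2 in the frame of box between -0.12 and 0.12 m and x of chunk3 in the frame of box between -0.08 and 0.08 m and y of chunk3 in the frame of box between -0.12 and 0.12 m and x of chunk4 in the frame of box between -0.08 and 0.08 m and y of chunk4 in the frame of box between -0.12 and 0.12 m and horizontal distance between chunk0 and chunk1 above 0.06 m and horizontal distance between each of chunk0, chunk1 and chunk2 above 0.06 m and horizontal distance between each of chunk0, chunk1, chunk2 and chunk3 above 0.06 m and horizontal distance between each of chunk0, chunk1, chunk2, chunk3 and chunk4 above 0.06 m and (y of each of chunk0, chunk1 in the frame of box above 0.04 m or y of each of chunk0, chunk2 in the frame of box above 0.04 m or y of each of chunk0, chunk3 in the frame of box above 0.04 m or y of each of chunk0, chunk4 in the frame of box above 0.04 m or y of each of chunk1, chunk2 in the frame of box above 0.04 m or y of each of chunk1, chunk3 in the frame of box above 0.04 m or y of each of chunk1, chunk4 in the frame of box above 0.04 m or y of each of chunk2, chunk3 in the frame of box above 0.04 m or y of each of chunk2, chunk4 in the frame of box above 0.04 m or y of each of chunk3, chunk4 in the frame of box above 0.04 m) and (y of each of chunk0, chunk1 in the frame of box below -0.04 m or y of each of chunk0, chunk2 in the frame of box below -0.04 m or y of each of chunk0, chunk3 in the frame of box below -0.04 m or y of each of chunk0, chunk4 in the frame of box below -0.04 m or y of each of chunk1, chunk2 in the frame of box below -0.04 m or y of each of chunk1, chunk3 in the frame of box below -0.04 m or y of each of chunk1, chunk4 in the frame of box below -0.04 m or y of each of chunk2, chunk3 in the frame of box below -0.04 m or y of each of chunk2, chunk4 in the frame of box below -0.04 m or y of each of chunk3, chunk4 in the frame of box below -0.04 m) and linear speed of each of chunk0, chunk1, chunk2, chunk3, chunk4 below 0.02 m/s and value of joint each of flap_plain, flap_lip above 1.2 rad), for 0.2 s.
2. the plain flap is folded fully down (under 0.04 rad, its free edge within 5 mm of flat) while the lipped flap is still open (over 1.0 rad) (value of joint flap_plain below 0.04 rad and value of joint flap_lip above 1 rad), for 0.2 s.
3. the lipped flap is folded fully down over it (both under 0.04 rad) (value of joint each of flap_plain, flap_lip below 0.04 rad), for 0.2 s.
At the end, for the whole second after the job is handed in: Both flaps fully shut (under 0.04 rad, free edges within 5 mm of flat); all five chunks at rest in one layer on the box's floor, centres at least 60 mm apart, at least two over 40 mm from the middle towards each short end (all of step 3 and z of each of chunk0, chunk1, chunk2, chunk3, chunk4 in the frame of box below 0.027 m and x of chunk0 in the frame of box between -0.08 and 0.08 m and y of chunk0 in the frame of box between -0.12 and 0.12 m and x of chunk1 in the frame of box between -0.08 and 0.08 m and y of chunk1 in the frame of box between -0.12 and 0.12 m and x of chunk2 in the frame of box between -0.08 and 0.08 m and y of chunk2 in the frame of box between -0.12 and 0.12 m and x of chunk3 in the frame of box between -0.08 and 0.08 m and y of chunk3 in the frame of box between -0.12 and 0.12 m and x of chunk4 in the frame of box between -0.08 and 0.08 m and y of chunk4 in the frame of box between -0.12 and 0.12 m and horizontal distance between chunk0 and chunk1 above 0.06 m and horizontal distance between each of chunk0, chunk1 and chunk2 above 0.06 m and horizontal distance between each of chunk0, chunk1, chunk2 and chunk3 above 0.06 m and horizontal distance between each of chunk0, chunk1, chunk2, chunk3 and chunk4 above 0.06 m and (y of each of chunk0, chunk1 in the frame of box above 0.04 m or y of each of chunk0, chunk2 in the frame of box above 0.04 m or y of each of chunk0, chunk3 in the frame of box above 0.04 m or y of each of chunk0, chunk4 in the frame of box above 0.04 m or y of each of chunk1, chunk2 in the frame of box above 0.04 m or y of each of chunk1, chunk3 in the frame of box above 0.04 m or y of each of chunk1, chunk4 in the frame of box above 0.04 m or y of each of chunk2, chunk3 in the frame of box above 0.04 m or y of each of chunk2, chunk4 in the frame of box above 0.04 m or y of each of chunk3, chunk4 in the frame of box above 0.04 m) and (y of each of chunk0, chunk1 in the frame of box below -0.04 m or y of each of chunk0, chunk2 in the frame of box below -0.04 m or y of each of chunk0, chunk3 in the frame of box below -0.04 m or y of each of chunk0, chunk4 in the frame of box below -0.04 m or y of each of chunk1, chunk2 in the frame of box below -0.04 m or y of each of chunk1, chunk3 in the frame of box below -0.04 m or y of each of chunk1, chunk4 in the frame of box below -0.04 m or y of each of chunk2, chunk3 in the frame of box below -0.04 m or y of each of chunk2, chunk4 in the frame of box below -0.04 m or y of each of chunk3, chunk4 in the frame of box below -0.04 m) and linear speed of each of chunk0, chunk1, chunk2, chunk3, chunk4 below 0.02 m/s and velocity of joint each of flap_plain, flap_lip below 0.05 rad/s); the robot touches nothing.
It fails at once if the lipped flap is brought down (under 0.5 rad) while the plain flap is still up (over 0.5 rad) (value of joint flap_lip below 0.5 rad and value of joint flap_plain above 0.5 rad).
It fails at once if a bystander (spoon, whole plantain, press, pot, jar, mortar or small bowl) is moved by more than 30 mm (distance of any of spoon, plantain, tostonera, pot, jar, pilon, salt_bowl from where it was at the start of the episode above 0.03 m).
It also fails if it takes over 72 s, if anything falls off the work surface, if the arm or the gripper's body presses on something with over 40 N, if the wrist force passes 120 N, or if a joint passes its speed limit or range.

### The arm

A 6-joint arm with a two-finger parallel gripper is mounted at the origin on the work surface. World frame = base frame: x ahead of the robot, y to its left, z up, the work surface at z = 0. Lengths are in m, angles in degrees, forces in N, time in s.
With the tool pointing down it reaches from about 0.4 to 0.825 m from the base axis. Payload 7 kg.
Tool frame: the origin (TCP) lies on the mounting face of the last link; the fingertips stand 178 mm ahead of it and the grasp point (between the pads) lies 159 mm ahead of it; z points along the fingers, y is the direction in which the jaws open and shut (so a half turn about z gives the same grasp; the last joint's range is limited). The gripper opens to 88 mm and grips with 3 to 60 N. Pads are 19 mm wide; open, the fingers measure 130 mm over their backs; the gripper's body (78 mm by 193 mm) begins 47 mm behind the grasp point.
Start: joints at [-49.612, 20.546, 0.682, 0, -70.136, -16.507], TCP at [0.273, -0.617, 0.405] pointing down, gripper open.
Joint ranges: [-176.03, 176.03], [-82.01, 121.73], [-58.28, 71.71], [-173.87, 95.51], [-174.79, -0.11], [-173.66, 173.66]. Speed limits (degrees/s): [136.94, 136.94, 172.46, 180, 180, 180].

### API

Orientations are given as [roll, pitch, yaw] about the fixed x, y, z axes, in that order (R = Rz(yaw) Ry(pitch) Rx(roll)).
In Python, from plant import r gives the robot as it stands. The module is installed in compiled form; this text tells all that it offers.
- The arm moves only by the tool carry_out, never from a script. Its argument "plan" is a list of rows, each a list of 3 entries, a list of its own where there are three numbers: the shift along the tool's x, y, z in m, then the turn, a rotation vector about the tool's x, y, z in degrees, then the closure in counts, from 0 (fully open) to 255 (shut). In form: [[[x, y, z], [ax, ay, az], hand], ...]. A call has 1 to 12 rows; each row shifts and turns the commanded pose from where the row before left it, along the tool's axes as they then stand; what a row does not reach is not made up. A row lasts 1/12 s, in which the tool goes at most 41.7 mm and 7.16 degrees, less where a joint would pass 70% of its speed; a pose out of reach is approached as far as the arm can. A call is refused whole if a number of a shift passes 0.0417 or a number of a turn 7.16, either way. A call with a gripper value outside its range is refused whole. The fingers move at their own pace and stop on an object; "grip_force" is the grip in N (left out, the last holds). Time passes only in rows, so rows that do not move let the fingers close. It gives the time, the measured TCP pose, the force and the opening at its end, in the units of the state.
- r.get_state(): the state, without advancing time (a new reading comes with each control period).
- r.capture(name): name is "side" or "top" or "wrist"; returns the picture (420x560x3 uint8, red, green, blue); there is no depth.
- r.get_calibration(name): a dict with "K" (3x3 intrinsics, pixels), "rvec" (rotation vector, rad) and "tvec" (3), from world to camera coordinates, as OpenCV has them. Camera axes: x right, y down, z forward; pixel columns grow to the right and rows downward; lengths in m; the calibration is good to about 2 mm. A picture is of the moment at which its call begins: read the wrist's pose just before it. get_calibration takes no time and is no camera call; for the wrist camera it gives the pose at the moment of the call.
- r.close_job(): hands the job in, once; it reports no verdict.
The state is a dict: "time_s": time; "joints": joint angles; "qd": joint speeds; "joint_torque": joint torques, N m; "tcp_pos": TCP position; "eef_rot": TCP orientation; "contact_force": force on the tool from outside, world axes, zero at the start; "moment": the same for the moment, N m; "gripper_width": finger opening in m.
Only numpy, scipy, OpenCV 4.12 (cv2) and the standard library are available. Lean on these libraries where they do the work, as an engineer would, in place of code of your own. Each camera call takes 0.05 s, during which the arm holds its last target. There are 200 camera calls.

## Working session

There is one attempt and no reset: what is moved stays moved. The work goes in short steps, Python scripts to look and compute and a tool call to move; the robot and the scene stay as the last step left them, time stands still between calls to the robot, and variables do not carry over. Pictures are saved under pics/ and viewed, about 8 in all and at most 12, crops included, and the job is handed in when it is done.

Besides the shell and the picture viewer there is one more tool, called after "Call:" as name(argument=value, ...), one argument or row to a line, values as JSON. carry_out: Moves the arm, as the interface text tells. Its arguments: {"type":"object","properties":{"plan":{"type":"array","items":{"type":"array"}},"grip_force":{"type":"number"}},"required":["plan"]}

```bash
mkdir -p pics
cat > h.py <<'E'
import numpy as np, cv2
from plant import r
def cal(n):
    c=r.get_calibration(n); return np.array(c["K"],float),np.array(c["rvec"],float).reshape(3),np.array(c["tvec"],float).reshape(3)
def ray(n,uv,z,c=None):
    K,rv,t=c or cal(n); R=cv2.Rodrigues(rv)[0]
    o=-R.T@t; d=R.T@np.linalg.inv(K)@np.array([uv[0],uv[1],1.]); return o+d*(z-o[2])/d[2]
def proj(n,p,c=None):
    K,rv,t=c or cal(n); return cv2.projectPoints(np.array(p,float).reshape(-1,3),rv,t,K,None)[0][:,0]
def shot(n,f):
    im=r.capture(n); cv2.imwrite("pics/"+f,im[:,:,::-1]); return im
E
python3 - <<'E'
from h import *
print(r.get_state())
for n in("top","side"):
    shot(n,n+"0.png"); K,rv,t=cal(n); R=cv2.Rodrigues(rv)[0]; print(n,K.tolist(),-R.T@t,R.tolist())
E
```

```text
{'time_s': 0.0, 'joints': array([-4.96108786e+01,  2.05923100e+01,  6.33192437e-01, -2.03297700e-02,
       -7.01355626e+01, -1.65077047e+01]), 'qd': array([ 0.01376271, -0.00039707, -0.00347572,  0.12984863, -0.12459287,
       -0.01988126]), 'joint_torque': array([ 2.88853098e-04, -5.82727432e+01,  2.93063396e+01,  6.99750647e+00,
        7.05208411e-03, -1.69954874e-04]), 'tcp_pos': array([ 0.27319983, -0.61702818,  0.40370748]), 'eef_rot': array([ 1.79903792e+02, -8.58208340e-03, -1.56125500e+02]), 'contact_force': array([-0.16779159, -0.33838917,  0.48443386]), 'moment': array([ 0.01972795, -0.03576234,  0.02842503]), 'gripper_width': 0.08791863212030437}
top [[404.55819422358917, 0.0, 276.9282951050697], [0.0, 404.55819422358917, 211.77351074138934], [0.0, 0.0, 1.0]] [0.46907759 0.01739667 1.14302169] [[0.0032955617912070467, -0.99966515912151, -0.025665325071908485], [-0.9992373242899093, -0.0022933588898130797, -0.038980895974121084], [0.038908983775255174, 0.02577421470324389, -0.9989102966923548]]
side [[512.9799438382391, 0.0, 283.1205495024174], [0.0, 512.9799438382391, 205.56945756484959], [0.0, 0.0, 1.0]] [-0.06341358  0.71081248  1.04521972] [[-0.7679884009429526, -0.6404416570227875, -0.005319771328994166], [-0.4642159272986555, 0.5623506198429788, -0.684299169372919], [0.4412452706367922, -0.523064302272793, -0.7291819709980083]]
```

View pics/top0.png

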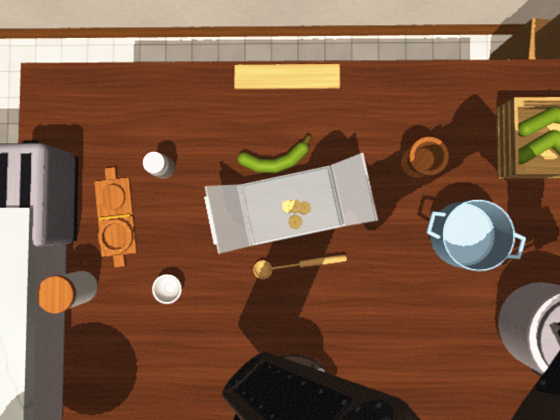

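View pics/side0.png

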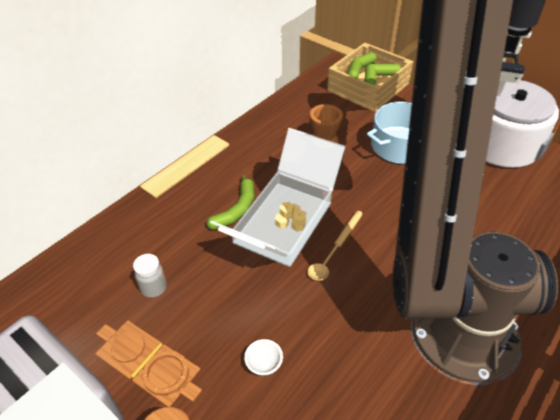

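The top view has up = +x and left = +y. The box is at about (291,207) with the lipped flap on the left and the plain flap on the right. The chunks are heaped near (296,212), and the side view shows the heap at (291,215). I'll zoom in on both.

Run:
```python
import cv2,numpy as np
a=cv2.imread("pics/top0.png")[145:260,195:385]; b=cv2.imread("pics/side0.png")[125:270,205:350]
a=cv2.resize(a,None,fx=4.2,fy=4.2,interpolation=cv2.INTER_CUBIC)[:, :]
cv2.imwrite("pics/c1.png",a)
c=cv2.resize(cv2.imread("pics/top0.png")[190:235,270:320],None,fx=8,fy=8,interpolation=cv2.INTER_CUBIC)
d=cv2.resize(b,None,fx=4,fy=4,interpolation=cv2.INTER_CUBIC)[:600,:400+180]
o=np.zeros((580,800,3),np.uint8); o[:360,:400]=c; o[:580,400:800]=d[:580,90:490]
cv2.imwrite("pics/c2.png",o)
from h import *
# rough box corners on z=.05 : side pts
for uv in[(248,190),(343,166),(331,196),(335,224),(246,242)]: print(uv,ray("top",uv,.05))
```

```text
(248, 190) [0.57064059 0.12437201 0.05      ]
(343, 166) [ 0.63598767 -0.132795    0.05      ]
(331, 196) [ 0.55460104 -0.10027742  0.05      ]
(335, 224) [ 0.47907737 -0.11086708  0.05      ]
(246, 242) [0.42972246 0.12892975 0.05      ]
```

View pics/c1.png

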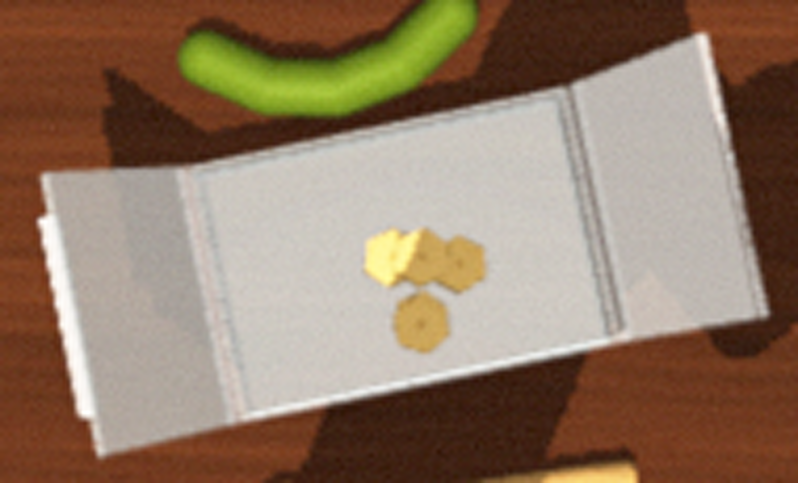

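View pics/c2.png

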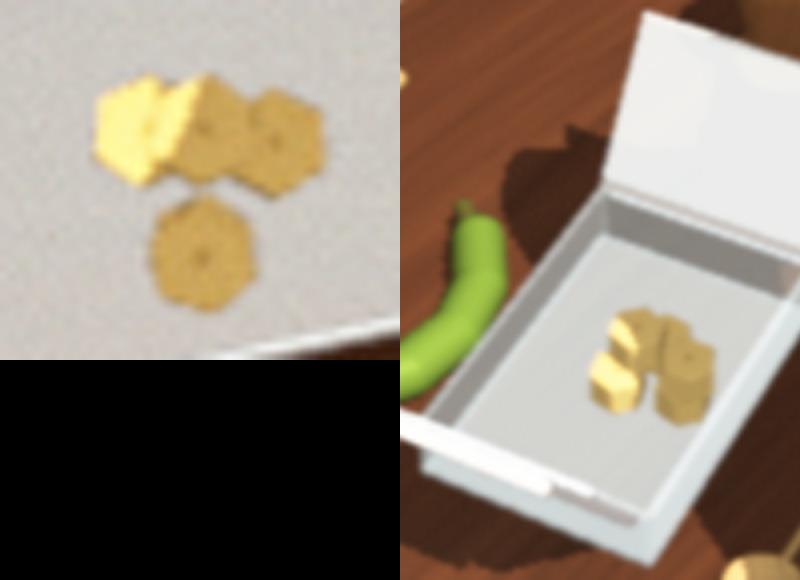

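```bash
cat >> h.py <<'E'
from scipy.spatial.transform import Rotation as Ro
def down(yaw): return Ro.from_euler("xyz",[180,0,yaw],degrees=True)
def rows(p0,R0,p1,R1,n=None):
    """rows of tool-frame moves p0,R0 -> p1,R1 (Rotations), straight line"""
    p0,p1=np.array(p0,float),np.array(p1,float)
    rv=(R0.inv()*R1).as_rotvec(degrees=True)
    n=n or int(np.ceil(max(np.linalg.norm(p1-p0)/.038,np.linalg.norm(rv)/7,1)))
    out=[]
    for i in range(n):
        R=R0*Ro.from_rotvec(rv*i/n,degrees=True)
        out.append([np.round(R.inv().apply((p1-p0)/n),4).tolist(),np.round(rv/n,2).tolist()])
    return out
E
python3 - <<'E'
from h import *
c=[(180,168),(235,422),(570,86),(622,333)]
P=[ray("top",(195+u/4.2,145+v/4.2),.05) for u,v in c]
for p in P: print(p)
print(np.mean(P,0)); d=P[0]-P[2]; e=P[1]-P[3]; f=P[0]-P[1];g=P[2]-P[3]
for v in(d,e,f,g): print(np.linalg.norm(v),np.degrees(np.arctan2(v[1],v[0])))
for u,v in[(140,128),(208,128),(275,140),(203,255)]:
    for z in(.03,.056): print((u,v),z,ray("top",(270+u/8,190+v/8),z))
for t,uv in(("L",[(42,175),(100,455)]),("R",[(705,35),(767,315)])):
    for u,v in uv: print(t,ray("top",(195+u/4.2,145+v/4.2),.15))
K,rv,t=cal("wrist");R=cv2.Rodrigues(rv)[0]
s=r.get_state(); T=Ro.from_euler("xyz",s["eef_rot"],degrees=True)
print("wristcam in tool",T.inv().apply(-R.T@t-s["tcp_pos"]),(T.inv().as_matrix()@R.T).round(3).tolist(),K.tolist())
E
```

```text
[0.58424675 0.15208822 0.05      ]
[0.42041216 0.11546698 0.05      ]
[ 0.63743402 -0.09966353  0.05      ]
[ 0.47837572 -0.13256994  0.05      ]
[0.53011716 0.00883043 0.05      ]
0.2573088197676182 101.92938337733692
0.25471962982954727 103.15335938033319
0.16787759387079468 12.599956650550258
0.16242651887797224 11.688609432176913
(140, 128) 0.03 [0.52840984 0.01704485 0.03      ]
(140, 128) 0.056 [0.52702385 0.01705307 0.056     ]
(208, 128) 0.03 [ 0.52845493 -0.00634255  0.03      ]
(208, 128) 0.056 [ 0.52706789 -0.00578801  0.056     ]
(275, 140) 0.03 [ 0.52436806 -0.02936406  0.03      ]
(275, 140) 0.056 [ 0.52307648 -0.02827174  0.056     ]
(203, 255) 0.03 [ 0.4847648  -0.00469016  0.03      ]
(203, 255) 0.056 [ 0.48439835 -0.00417421  0.056     ]
L [0.56952385 0.22127291 0.15      ]
L [0.4052614  0.18549649 0.15      ]
R [ 0.65197918 -0.16776389  0.15      ]
R [ 0.48823568 -0.20278525  0.15      ]
wristcam in tool [0.06664198 0.00016127 0.01836973] [[0.001, -0.969, -0.247], [1.0, 0.001, 0.001], [-0.0, -0.247, 0.969]] [[352.3290579300461, 0.0, 277.0552086055347], [0.0, 352.3290579300461, 207.07073800815792], [0.0, 0.0, 1.0]]
```

Run:
```python
from h import *
s=r.get_state()
for x in rows([.273,-.617,.4045],down(-156.1),[.530,.009,.385],down(-77.7),20): print(x)
```

```text
[[-0.0244, 0.0234, 0.001], [0.0, 0.0, -3.92]]
[[-0.026, 0.0217, 0.001], [0.0, 0.0, -3.92]]
[[-0.0274, 0.0199, 0.001], [0.0, 0.0, -3.92]]
[[-0.0287, 0.0179, 0.001], [0.0, 0.0, -3.92]]
[[-0.0298, 0.0159, 0.001], [0.0, 0.0, -3.92]]
[[-0.0309, 0.0139, 0.001], [0.0, 0.0, -3.92]]
[[-0.0317, 0.0117, 0.001], [0.0, 0.0, -3.92]]
[[-0.0325, 0.0095, 0.001], [0.0, 0.0, -3.92]]
[[-0.033, 0.0073, 0.001], [0.0, 0.0, -3.92]]
[[-0.0335, 0.005, 0.001], [0.0, 0.0, -3.92]]
[[-0.0337, 0.0027, 0.001], [0.0, 0.0, -3.92]]
[[-0.0338, 0.0004, 0.001], [0.0, 0.0, -3.92]]
[[-0.0338, -0.0019, 0.001], [0.0, 0.0, -3.92]]
[[-0.0336, -0.0042, 0.001], [0.0, 0.0, -3.92]]
[[-0.0332, -0.0065, 0.001], [0.0, 0.0, -3.92]]
[[-0.0327, -0.0088, 0.001], [0.0, 0.0, -3.92]]
[[-0.032, -0.011, 0.001], [0.0, 0.0, -3.92]]
[[-0.0312, -0.0131, 0.001], [0.0, 0.0, -3.92]]
[[-0.0302, -0.0152, 0.001], [0.0, 0.0, -3.92]]
[[-0.0291, -0.0173, 0.001], [0.0, 0.0, -3.92]]
```

Call:
carry_out(
  plan=[
    [[-0.0244,0.0234,0.001],[0,0,-3.92],0],
    [[-0.026,0.0217,0.001],[0,0,-3.92],0],
    [[-0.0274,0.0199,0.001],[0,0,-3.92],0],
    [[-0.0287,0.0179,0.001],[0,0,-3.92],0],
    [[-0.0298,0.0159,0.001],[0,0,-3.92],0],
    [[-0.0309,0.0139,0.001],[0,0,-3.92],0],
    [[-0.0317,0.0117,0.001],[0,0,-3.92],0],
    [[-0.0325,0.0095,0.001],[0,0,-3.92],0],
    [[-0.033,0.0073,0.001],[0,0,-3.92],0],
    [[-0.0335,0.005,0.001],[0,0,-3.92],0],
  ],
  grip_force=15,
)

```text
time_s: 0.93
tcp_pos: [0.4019, -0.3026, 0.3944]
eef_rot: [180.0, 0.0, -116.7]
contact_force: [1.4, -0.1, -0.1]
gripper_width: 0.0874
```

Call:
carry_out(
  plan=[
    [[-0.0337,0.0027,0.001],[0,0,-3.92],0],
    [[-0.0338,0.0004,0.001],[0,0,-3.92],0],
    [[-0.0338,-0.0019,0.001],[0,0,-3.92],0],
    [[-0.0336,-0.0042,0.001],[0,0,-3.92],0],
    [[-0.0332,-0.0065,0.001],[0,0,-3.92],0],
    [[-0.0327,-0.0088,0.001],[0,0,-3.92],0],
    [[-0.032,-0.011,0.001],[0,0,-3.92],0],
    [[-0.0312,-0.0131,0.001],[0,0,-3.92],0],
    [[-0.0302,-0.0152,0.001],[0,0,-3.92],0],
    [[-0.0291,-0.0173,0.001],[0,0,-3.92],0],
    [[0,0,0],[0,0,0],0],
    [[0,0,0],[0,0,0],0],
  ],
)

```text
time_s: 1.93
tcp_pos: [0.5307, 0.0103, 0.384]
eef_rot: [179.9, -0.0, -77.6]
contact_force: [0.2, -0.5, -0.3]
gripper_width: 0.0875
```

Run:
```python
from h import *
s=r.get_state(); print(s["time_s"],s["tcp_pos"],s["eef_rot"],s["joints"])
np.save("w1cal.npy",np.array(list(cal("wrist")),dtype=object),allow_pickle=True)
im=shot("wrist","w1.png")
b=im[:,:,::-1]
cv2.imwrite("pics/w1b.png",cv2.resize(b,(800,600),interpolation=cv2.INTER_CUBIC))
```

```text
1.9333 [0.5306989  0.01034784 0.38396413] [ 1.79924858e+02 -3.49334000e-03 -7.75726280e+01] [ 2.22958352e+01  7.86518962e+00 -1.91811610e+01 -1.05884014e-02
 -6.30282787e+01 -9.86365702e+00]Traceback (most recent call last):
  File "<stdin>", line 3, in <module>
ValueError: could not broadcast input array from shape (3,3) into shape (3,)
```

Run:
```python
from h import *
import pickle
pickle.dump(cal("wrist"),open("w1.pkl","wb"))
im=shot("wrist","w1.png")
cv2.imwrite("pics/w1b.png",cv2.resize(im[:,:,::-1],(800,600),interpolation=cv2.INTER_CUBIC))
```

```text
(no output)
```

View pics/w1b.png

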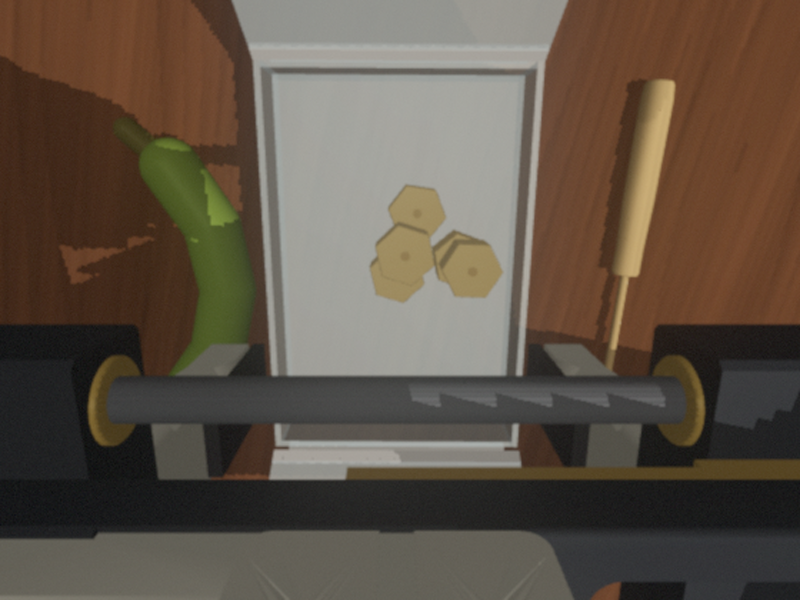

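The wrist view (800x600) shows A at (417,212) on the floor. B at (405,255) lies on top of C (398,278) and A, and D at (471,271) lies on top of E (about (456,250)). The box interior spans columns 275–523, with the plain end at the top. I'll zoom in on the heap for the outlines.

Run:
```python
from h import *
import pickle
c=pickle.load(open("w1.pkl","rb"))
im=cv2.imread("pics/w1.png")
cv2.imwrite("pics/w1c.png",cv2.resize(im[120:220,250:365],None,fx=6,fy=6,interpolation=cv2.INTER_CUBIC))
f=.7
for n,z,pts in[("rim outer",.05,[(250,47),(549,47)]),("rim lip end",.05,[(273,448),(521,448)]),("floor",.004,[(275,72),(523,72)]),("floor lip",.004,[(282,440),(508,440)])]:
    P=[ray("w",(u*f,v*f),z,c) for u,v in pts]; d=P[0]-P[1]; print(n,P,np.linalg.norm(d),np.degrees(np.arctan2(d[1],d[0])))
```

```text
rim outer [array([ 0.64018809, -0.10169132,  0.05      ]), array([ 0.47245499, -0.13894455,  0.05      ])] 0.17182024838884116 12.522040780804923
rim lip end [array([0.58668057, 0.15028828, 0.05      ]), array([0.41687721, 0.11277989, 0.05      ])] 0.17389670074029864 12.456216417033785
floor [array([ 0.63568035, -0.09707982,  0.004     ]), array([ 0.47446361, -0.13287574,  0.004     ])] 0.16514291990923133 12.518639398982089
floor lip [array([0.5869541 , 0.17147921, 0.004     ]), array([0.41043861, 0.13248301, 0.004     ])] 0.18077173774459923 12.45781181658974
```

View pics/w1c.png

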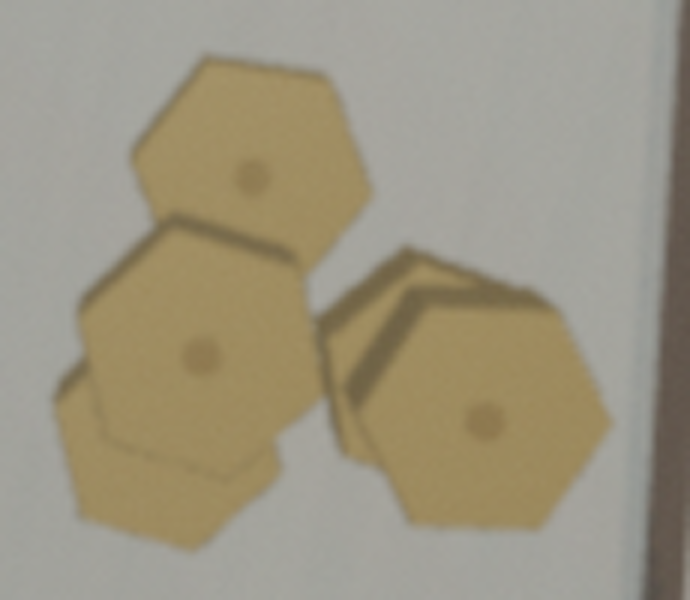

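Vertices and centre dots are clear: A dot (252,177), B (201,356), C centre about (169,433), D (485,422), E about (428,372). I'll convert them to world and box coordinates.

```bash
cat >> h.py <<'E'
BC=np.array([.530,.007]);BY=np.radians(12.5)
ux=np.array([np.cos(BY),np.sin(BY)]);uy=np.array([-np.sin(BY),np.cos(BY)])
def w2b(p): d=np.array(p[:2])-BC; return np.array([d@ux,d@uy])
def b2w(x,y): return BC+x*ux+y*uy
E
python3 - <<'E'
from h import *
import pickle
c=pickle.load(open("w1.pkl","rb"))
W={"A":(.030,(252,175),[(205,57),(325,77),(372,190),(133,155)],[(0,1),(1,2),(3,0)]),
"B":(.056,(201,354),[(173,228),(293,262),(322,395),(228,480),(105,438),(82,305)],[(i,(i+1)%6) for i in range(6)]),
"C":(.030,(169,433),[(55,400),(80,515),(193,550),(283,467)],[(0,1),(1,2),(2,3)]),
"D":(.056,(484,419),[(358,405),(410,522),(540,528),(612,423),(558,310),(415,300)],[(i,(i+1)%6) for i in range(6)]),
"E":(.030,(428,372),[(345,455),(325,345),(410,262)],[(0,1),(1,2)])}
for k,(z,ce,V,E) in W.items():
    g=lambda p: ray("w",(250+p[0]/6,120+p[1]/6),z,c)
    p=g(ce); P=[g(v)[:2] for v in V]
    es=[P[j]-P[i] for i,j in E]; L=[np.linalg.norm(e) for e in es]
    a=[np.degrees(np.arctan2(e[1],e[0])) for e in es]
    m=np.degrees(np.angle(np.mean([np.exp(6j*np.radians(x)) for x in a])))/6
    # flat normal angle = edge angle+90 -> mod 60 relative to box x
    n=((m+90-12.5+30)%60)-30
    print(k,"world",p.round(4),"box mm",(w2b(p)*1e3).round(1),"edges",np.round(np.array(L)*1e3,1),"flat normal rel box x",n.round(1))
E
```

```text
A world [ 0.5238 -0.0289  0.03  ] box mm [-13.8 -33.7] edges [18.9 19.1 18.8] flat normal rel box x 22.6
B world [ 0.5268 -0.0037  0.056 ] box mm [-5.4 -9.7] edges [18.3 20.3 19.  19.6 20.3 17.5] flat normal rel box x 11.8
C world [0.5275 0.0143 0.03  ] box mm [-0.8  7.7] edges [19.5 19.4 20.2] flat normal rel box x 12.5
D world [ 0.4834 -0.0032  0.056 ] box mm [-47.7   0.1] edges [19.8 19.7 19.1 19.2 21.2 17.7] flat normal rel box x 27.7
E world [ 0.489  -0.0045  0.03  ] box mm [-42.5  -2.3] edges [18.4 18.8] flat normal rel box x 13.2
```

Call:
carry_out(
  plan=[
    [[0.0008,0.0123,0.0285],[0,0,0],0],
    [[0.0008,0.0123,0.0285],[0,0,0],0],
    [[0.0008,0.0123,0.0285],[0,0,0],0],
    [[0.0006,0.0122,0.0285],[0,0,0],0],
    [[0,0,0],[0,0,-6.8],0],
    [[0,0,0],[0,0,-6.8],0],
    [[0,0,0],[0,0,-6.8],0],
    [[0,0,0],[0,0,-6.8],0],
    [[0,0,0],[0,0,-6.8],0],
    [[0,0,0],[0,0,-6.8],0],
    [[0,0,0],[0,0,-6.8],0],
    [[0,0,0],[0,0,-6.8],0],
  ],
)

```text
time_s: 2.98
tcp_pos: [0.4825, -0.0058, 0.2708]
eef_rot: [-180.0, 0.0, -23.1]
contact_force: [-0.1, -0.1, 0.3]
gripper_width: 0.0873
```

Call:
carry_out(
  plan=[
    [[0,0,0],[0,0,-6.8],0],
    [[0,0,0],[0,0,-6.8],0],
    [[0,0,0],[0,0,-6.8],0],
    [[0,0,0],[0,0,-6.8],0],
    [[0,0,0],[0,0,-6.4],0],
    [[0,0,0],[0,0,0],0],
    [[0,0,0],[0,0,0],0],
  ],
)

```text
time_s: 3.57
tcp_pos: [0.4826, -0.0055, 0.2708]
eef_rot: [-180.0, -0.0, 10.0]
contact_force: [-0.6, 0.1, 0.7]
gripper_width: 0.0877
```

Call:
carry_out(
  plan=[
    [[0.0012,-0.0021,0.0196],[0,0,0],0],
    [[0,0,0.0196],[0,0,0],0],
    [[0,0,0.0196],[0,0,0],0],
    [[0,0,0],[0,0,0],90],
    [[0,0,0],[0,0,0],180],
    [[0,0,0],[0,0,0],255],
    [[0,0,0],[0,0,0],255],
    [[0,0,0],[0,0,0],255],
    [[0,0,0],[0,0,0],255],
    [[0,0,0],[0,0,0],255],
  ],
)

```text
time_s: 4.4
tcp_pos: [0.4839, -0.0023, 0.2125]
eef_rot: [-180.0, -0.1, 10.3]
contact_force: [0.0, -0.4, 0.6]
gripper_width: 0.0467
```

Call:
carry_out(
  plan=[
    [[0,0,0],[0,0,0],255],
    [[0,0,0],[0,0,0],255],
    [[0,0,0],[0,0,0],255],
    [[0,0,0],[0,0,0],255],
  ],
)

```text
time_s: 4.73
tcp_pos: [0.4839, -0.0023, 0.2121]
eef_rot: [180.0, -0.0, 10.3]
contact_force: [-1.4, 0.7, 3.8]
gripper_width: 0.0341
```

Call:
carry_out(
  plan=[
    [[0,0,-0.029],[0,0,0],255],
    [[0,0,-0.029],[0,0,0],255],
    [[0,0,0],[0,0,6.8],255],
    [[0,0,0],[0,0,6.8],255],
    [[0,0,0],[0,0,6.8],255],
    [[0,0,0],[0,0,6.8],255],
    [[0,0,0],[0,0,6.8],255],
    [[0,0,0],[0,0,6.8],255],
    [[0,0,0],[0,0,6.8],255],
    [[0,0,0],[0,0,6.8],255],
    [[0,0,0],[0,0,6.8],255],
    [[0,0,0],[0,0,6.8],255],
  ],
)

```text
time_s: 5.73
tcp_pos: [0.4837, -0.0024, 0.2697]
eef_rot: [180.0, 0.0, -58.1]
contact_force: [-0.3, 0.6, -0.5]
gripper_width: 0.034
```

Call:
carry_out(
  plan=[
    [[0,0,0],[0,0,6.8],255],
    [[0,0,0],[0,0,6.8],255],
    [[0,0,0],[0,0,6.2],255],
    [[-0.0247,-0.0044,0],[0,0,0],255],
    [[-0.0247,-0.0044,0],[0,0,0],255],
    [[-0.0246,-0.0043,0],[0,0,0],255],
    [[0,0,0],[0,0,0],255],
    [[0,0,0],[0,0,0],255],
  ],
)

```text
time_s: 6.4
tcp_pos: [0.4805, 0.0737, 0.2697]
eef_rot: [180.0, 0.0, -77.4]
contact_force: [0.6, -0.2, -0.1]
gripper_width: 0.0334
```

Call:
carry_out(
  plan=[
    [[0,0,0.0207],[0,0,0],255],
    [[0,0,0.0207],[0,0,0],255],
    [[0,0,0.0207],[0,0,0],255],
    [[0,0,0.0205],[0,0,0],255],
    [[0,0,0],[0,0,0],255],
    [[0,0,0],[0,0,0],125],
    [[0,0,0],[0,0,0],125],
    [[0,0,0],[0,0,0],125],
    [[0,0,0],[0,0,0],125],
    [[0,0,0],[0,0,0],125],
  ],
)

```text
time_s: 7.23
tcp_pos: [0.4807, 0.0727, 0.1881]
eef_rot: [-179.9, 0.0, -77.5]
contact_force: [-0.3, 0.8, -0.1]
gripper_width: 0.0447
```

Call:
carry_out(
  plan=[
    [[0,0,-0.0205],[0,0,0],125],
    [[0,0,-0.0205],[0,0,0],125],
    [[0,0,-0.0205],[0,0,0],90],
    [[0,0,-0.0205],[0,0,0],90],
    [[0.0285,-0.0094,0],[0,0,0],90],
    [[0.0285,-0.0094,0],[0,0,0],90],
    [[0.0286,-0.0095,0],[0,0,0],90],
    [[0,0,0],[0,0,-5.9],90],
    [[0,0,0],[0,0,-5.8],90],
    [[0,0,0],[0,0,0],90],
    [[0,0,0],[0,0,0],90],
  ],
)

```text
time_s: 8.15
tcp_pos: [0.5266, -0.0048, 0.2696]
eef_rot: [-180.0, 0.0, -66.0]
contact_force: [-0.6, 0.4, -0.5]
gripper_width: 0.0564
```

Call:
carry_out(
  plan=[
    [[0,0,0.0192],[0,0,0],90],
    [[0,0,0.0192],[0,0,0],90],
    [[0,0,0.0192],[0,0,0],90],
    [[0,0,0],[0,0,0],255],
    [[0,0,0],[0,0,0],255],
    [[0,0,0],[0,0,0],255],
    [[0,0,0],[0,0,0],255],
    [[0,0,0],[0,0,0],255],
    [[0,0,0],[0,0,0],255],
    [[0,0,0],[0,0,0],255],
  ],
)

```text
time_s: 8.98
tcp_pos: [0.5271, -0.0045, 0.2128]
eef_rot: [-179.9, -0.0, -65.8]
contact_force: [-2.7, 1.7, 6.7]
gripper_width: 0.0339
```

Call:
carry_out(
  plan=[
    [[0,0,-0.0285],[0,0,0],255],
    [[0,0,-0.0285],[0,0,0],255],
    [[0,0,0],[0,0,5.9],255],
    [[0,0,0],[0,0,5.8],255],
    [[-0.0285,-0.0131,0],[0,0,0],255],
    [[-0.0285,-0.0131,0],[0,0,0],255],
    [[-0.0286,-0.0131,0],[0,0,0],255],
    [[0,0,0],[0,0,0],255],
    [[0,0,0],[0,0,0],255],
  ],
)

```text
time_s: 9.73
tcp_pos: [0.5468, 0.0887, 0.2688]
eef_rot: [-180.0, 0.0, -77.4]
contact_force: [-0.7, -0.1, -0.4]
gripper_width: 0.0338
```

Call:
carry_out(
  plan=[
    [[0,0,0.0205],[0,0,0],255],
    [[0,0,0.0205],[0,0,0],255],
    [[0,0,0.0205],[0,0,0],255],
    [[0,0,0.0205],[0,0,0],255],
    [[0,0,0],[0,0,0],255],
    [[0,0,0],[0,0,0],125],
    [[0,0,0],[0,0,0],125],
    [[0,0,0],[0,0,0],125],
    [[0,0,0],[0,0,0],125],
    [[0,0,0],[0,0,0],125],
  ],
)

```text
time_s: 10.57
tcp_pos: [0.5467, 0.0874, 0.1875]
eef_rot: [-179.9, 0.0, -77.5]
contact_force: [0.3, -0.1, 0.2]
gripper_width: 0.0446
```

Call:
carry_out(
  plan=[
    [[0,0,-0.0205],[0,0,0],125],
    [[0,0,-0.0205],[0,0,0],125],
    [[0,0,-0.0205],[0,0,0],90],
    [[0,0,-0.0205],[0,0,0],90],
    [[0.0258,0.0255,0],[0,0,0],90],
    [[0.0258,0.0255,0],[0,0,0],90],
    [[0.0257,0.0255,0],[0,0,0],90],
    [[0,0,0],[0,0,-6.65],90],
    [[0,0,0],[0,0,-6.65],90],
    [[0,0,0],[0,0,-6.65],90],
    [[0,0,0],[0,0,-6.65],90],
    [[0,0,0],[0,0,-6.65],90],
  ],
)

```text
time_s: 11.57
tcp_pos: [0.4885, -0.0048, 0.2692]
eef_rot: [-180.0, -0.0, -44.0]
contact_force: [-0.8, -0.8, 1.2]
gripper_width: 0.0567
```

Call:
carry_out(
  plan=[
    [[0,0,0],[0,0,-6.65],90],
    [[0,0,0],[0,0,-6.65],90],
    [[0,0,0],[0,0,-6.65],90],
    [[0,0,0],[0,0,-6.65],90],
    [[0,0,0],[0,0,-6.65],90],
    [[0,0,0],[0,0,-6.65],90],
    [[0,0,0],[0,0,0],90],
    [[0,0,0],[0,0,0],90],
  ],
)

```text
time_s: 12.23
tcp_pos: [0.4885, -0.0046, 0.269]
eef_rot: [-180.0, -0.0, -4.6]
contact_force: [-0.7, -0.4, 0.3]
gripper_width: 0.0564
```

Run:
```python
from h import *
im=shot("wrist","w2.png")
t=shot("top","t2.png")[145:260,195:385]
print(r.get_state()["tcp_pos"],r.get_state()["eef_rot"])
o=np.zeros((600,800,3),np.uint8); o[:, :560][:420]=im; o[420:600,:300]=cv2.resize(t,(300,180))
o=np.hstack([cv2.resize(im,(480,360)),np.zeros((360,320,3),np.uint8)]); o2=np.zeros((240,800,3),np.uint8); o2[:,:400]=cv2.resize(t,(400,240),interpolation=cv2.INTER_CUBIC)
cv2.imwrite("pics/w2b.png",np.vstack([o,o2])[:,:,::-1])
```

```text
[ 0.48858515 -0.00463296  0.26888387] [-1.79989126e+02 -1.84368356e-02 -4.57407545e+00]
```

View pics/w2b.png

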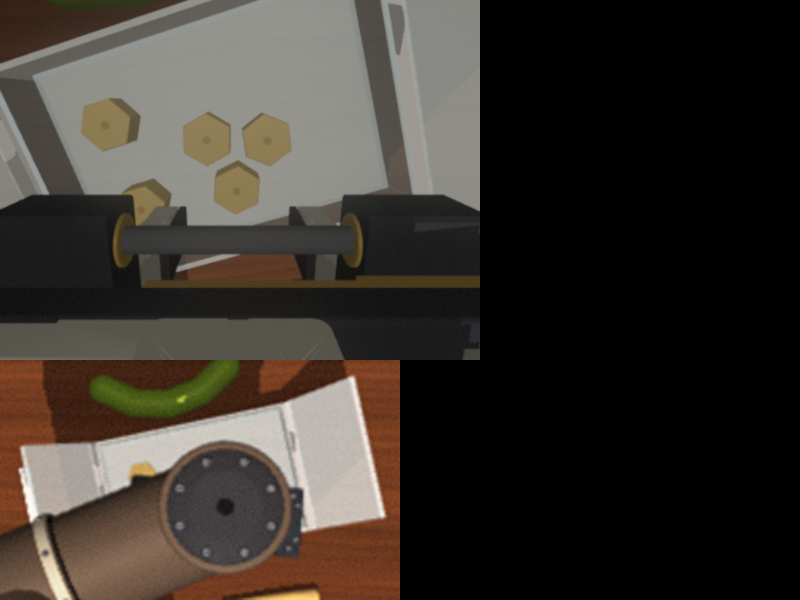

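D and B now lie at about (147,205) and (105,125). C (205,140), A (267,140) and E (236,190) are still on the floor, as expected.

```bash
cat > m.py <<'E'
from h import *
def chunks(im,c,z=.030,amin=250):
    """dots/centroids of yellow blobs"""
    hsv=cv2.cvtColor(im,cv2.COLOR_RGB2HSV)
    m=cv2.inRange(hsv,(15,70,110),(30,200,255)); m=cv2.morphologyEx(m,cv2.MORPH_OPEN,np.ones((3,3)))
    for k in cv2.findContours(m,cv2.RETR_EXTERNAL,cv2.CHAIN_APPROX_NONE)[0]:
        if cv2.contourArea(k)<amin: continue
        M=cv2.moments(k); u=(M["m10"]/M["m00"],M["m01"]/M["m00"]); p=ray("",u,z,c); b=w2b(p)*1e3
        if abs(b[0])<90 and abs(b[1])<130: print(np.round(u,1),M["m00"],"w",p[:2].round(4),"box",b.round(1))
E
python3 - <<'E'
from m import *
im=cv2.imread("pics/w2.png")[:,:,::-1].copy(); c=cal("wrist")
chunks(im,c)
print(*[ (w2b(ray("",(u*7/6,v*7/6),.03,c))*1e3).round(1) for u,v in[(105,125),(206,140),(267,140),(236,190),(142,210)]])
E
```

```text
[168.1 236.1] 961.0 w [0.4838 0.0677] box [-31.9  69.2]
[275.6 221.2] 2120.0 w [ 0.4885 -0.0038] box [-42.8  -1.6]
[310.9 162.7] 2392.5 w [ 0.5248 -0.0289] box [-12.8 -33.9]
[240.9 162.2] 2401.5 w [0.5286 0.0148] box [0.3 7.9]
[122.9 145.1] 2485.0 w [0.5448 0.0864] box [31.7 74.3]
[31.3 74.7] [-0.3  8.4] [-13.3 -34.2] [-43.1  -1.3] [-37.3  73.1]
```

Call:
carry_out(
  plan=[
    [[0,0,0.0203],[0,0,0],90],
    [[0,0,0.0203],[0,0,0],90],
    [[0,0,0.0203],[0,0,0],90],
    [[0,0,0.0203],[0,0,0],90],
    [[0,0,0],[0,0,0],255],
    [[0,0,0],[0,0,0],255],
    [[0,0,0],[0,0,0],255],
    [[0,0,0],[0,0,0],255],
    [[0,0,0],[0,0,0],255],
    [[0,0,0],[0,0,0],255],
    [[0,0,0],[0,0,0],255],
  ],
)

```text
time_s: 13.25
tcp_pos: [0.4892, -0.0044, 0.1887]
eef_rot: [-180.0, -0.1, -4.4]
contact_force: [-0.6, 1.0, 7.8]
gripper_width: 0.0343
```

Call:
carry_out(
  plan=[
    [[0,0,-0.0203],[0,0,0],255],
    [[0,0,-0.0203],[0,0,0],255],
    [[0,0,-0.0203],[0,0,0],255],
    [[0,0,-0.0203],[0,0,0],255],
    [[0,0,0],[0,0,6.65],255],
    [[0,0,0],[0,0,6.65],255],
    [[0,0,0],[0,0,6.65],255],
    [[0,0,0],[0,0,6.65],255],
    [[0,0,0],[0,0,6.65],255],
    [[0,0,0],[0,0,6.65],255],
    [[0,0,0],[0,0,6.65],255],
    [[0,0,0],[0,0,6.65],255],
  ],
)

```text
time_s: 14.25
tcp_pos: [0.4884, -0.0047, 0.269]
eef_rot: [-180.0, -0.0, -57.9]
contact_force: [-0.4, -0.4, -0.0]
gripper_width: 0.0343
```

Call:
carry_out(
  plan=[
    [[0,0,0],[0,0,6.65],255],
    [[0,0,0],[0,0,6.65],255],
    [[0,0,0],[0,0,6.5],255],
    [[0.0242,-0.003,0],[0,0,0],255],
    [[0.0242,-0.003,0],[0,0,0],255],
    [[0.0243,-0.003,0],[0,0,0],255],
    [[0,0,0],[0,0,0],255],
    [[0,0,0],[0,0,0],255],
  ],
)

```text
time_s: 14.92
tcp_pos: [0.5133, -0.0746, 0.2687]
eef_rot: [-180.0, 0.0, -77.5]
contact_force: [-0.9, 0.6, -0.6]
gripper_width: 0.0344
```

Call:
carry_out(
  plan=[
    [[0,0,0.02],[0,0,0],255],
    [[0,0,0.02],[0,0,0],255],
    [[0,0,0.02],[0,0,0],255],
    [[0,0,0.02],[0,0,0],255],
    [[0,0,0],[0,0,0],255],
    [[0,0,0],[0,0,0],125],
    [[0,0,0],[0,0,0],125],
    [[0,0,0],[0,0,0],125],
    [[0,0,0],[0,0,0],125],
    [[0,0,0],[0,0,0],125],
  ],
)

```text
time_s: 15.75
tcp_pos: [0.5134, -0.0736, 0.1895]
eef_rot: [-179.9, 0.0, -77.4]
contact_force: [0.5, -0.0, 0.1]
gripper_width: 0.0446
```

Call:
carry_out(
  plan=[
    [[0,0,-0.02],[0,0,0],125],
    [[0,0,-0.02],[0,0,0],125],
    [[0,0,-0.02],[0,0,0],90],
    [[0,0,-0.02],[0,0,0],90],
    [[-0.0211,-0.0104,0],[0,0,0],90],
    [[-0.0211,-0.0104,0],[0,0,0],90],
    [[0,0,0],[0,0,-5.65],90],
    [[0,0,0],[0,0,-5.65],90],
    [[0,0,0],[0,0,-5.65],90],
    [[0,0,0],[0,0,-5.65],90],
    [[0,0,0],[0,0,0],90],
    [[0,0,0],[0,0,0],90],
  ],
)

```text
time_s: 16.75
tcp_pos: [0.5243, -0.0279, 0.269]
eef_rot: [-180.0, -0.0, -54.9]
contact_force: [-0.5, 0.1, 0.6]
gripper_width: 0.0567
```

Call:
carry_out(
  plan=[
    [[0,0,0.02],[0,0,0],90],
    [[0,0,0.02],[0,0,0],90],
    [[0,0,0.02],[0,0,0],90],
    [[0,0,0.02],[0,0,0],90],
    [[0,0,0],[0,0,0],255],
    [[0,0,0],[0,0,0],255],
    [[0,0,0],[0,0,0],255],
    [[0,0,0],[0,0,0],255],
    [[0,0,0],[0,0,0],255],
    [[0,0,0],[0,0,0],255],
    [[0,0,0],[0,0,0],255],
  ],
)

```text
time_s: 17.67
tcp_pos: [0.5249, -0.0278, 0.19]
eef_rot: [-179.9, -0.1, -54.8]
contact_force: [-1.1, 0.9, 6.6]
gripper_width: 0.0338
```

Call:
carry_out(
  plan=[
    [[0,0,-0.02],[0,0,0],255],
    [[0,0,-0.02],[0,0,0],255],
    [[0,0,-0.02],[0,0,0],255],
    [[0,0,-0.02],[0,0,0],255],
    [[0,0,0],[0,0,5.65],255],
    [[0,0,0],[0,0,5.65],255],
    [[0,0,0],[0,0,5.65],255],
    [[0,0,0],[0,0,5.65],255],
    [[0.021,-0.0232,0],[0,0,0],255],
    [[0.021,-0.0232,0],[0,0,0],255],
    [[0,0,0],[0,0,0],255],
    [[0,0,0],[0,0,0],255],
  ],
)

```text
time_s: 18.67
tcp_pos: [0.5796, -0.0594, 0.2685]
eef_rot: [-180.0, 0.0, -77.5]
contact_force: [-0.4, 0.7, -1.6]
gripper_width: 0.0336
```

Call:
carry_out(
  plan=[
    [[0,0,0.02],[0,0,0],255],
    [[0,0,0.02],[0,0,0],255],
    [[0,0,0.02],[0,0,0],255],
    [[0,0,0.02],[0,0,0],255],
    [[0,0,0],[0,0,0],255],
    [[0,0,0],[0,0,0],125],
    [[0,0,0],[0,0,0],125],
    [[0,0,0],[0,0,0],125],
    [[0,0,0],[0,0,0],125],
    [[0,0,0],[0,0,0],125],
  ],
)

```text
time_s: 19.5
tcp_pos: [0.5789, -0.0587, 0.1895]
eef_rot: [-179.9, 0.0, -77.4]
contact_force: [0.2, 0.5, 0.6]
gripper_width: 0.0449
```

Call:
carry_out(
  plan=[
    [[0,0,-0.03],[0,0,0],125],
    [[0,0,-0.03],[0,0,0],125],
    [[0,0,-0.03],[0,0,0],125],
    [[0,0,-0.03],[0,0,0],125],
    [[0,0.02,-0.03],[0,0,0],0],
    [[0,0.014,-0.03],[0,0,0],0],
    [[0,0,0],[0,0,0],0],
    [[0,0,0],[0,0,0],0],
  ],
)

```text
time_s: 20.17
tcp_pos: [0.5452, -0.0664, 0.3716]
eef_rot: [-179.7, -0.0, -77.4]
contact_force: [-0.2, -0.8, -0.5]
gripper_width: 0.0656
```

Run:
```python
from m import *
c=cal("wrist"); im=shot("wrist","w3.png"); chunks(im,c)
s=r.get_state();print(s["tcp_pos"],s["eef_rot"],s["time_s"],s["gripper_width"],w2b(s["tcp_pos"]))
cv2.imwrite("pics/w3b.png",cv2.resize(im[:,:,::-1],(700,525)))
```

```text
[247.6 318.9] 469.0 w [0.5462 0.0727] box [30.1 60.6]
[312.  318.3] 510.0 w [0.4818 0.0573] box [-36.2  59.5]
[277.3 256.3] 320.5 w [ 0.5316 -0.0015] box [-0.3 -8.6]
[314.4 190. ] 1109.0 w [ 0.5124 -0.0739] box [-34.7 -75.1]
[244.8 188.4] 1101.5 w [ 0.5762 -0.0609] box [ 30.4 -76.3]
[ 0.5452128  -0.06625195  0.36988738] [-1.79852341e+02  1.92502259e-02 -7.73823826e+01] 20.2167 0.06983505934992974 [-0.00100243 -0.07480824]
```

View pics/w3b.png

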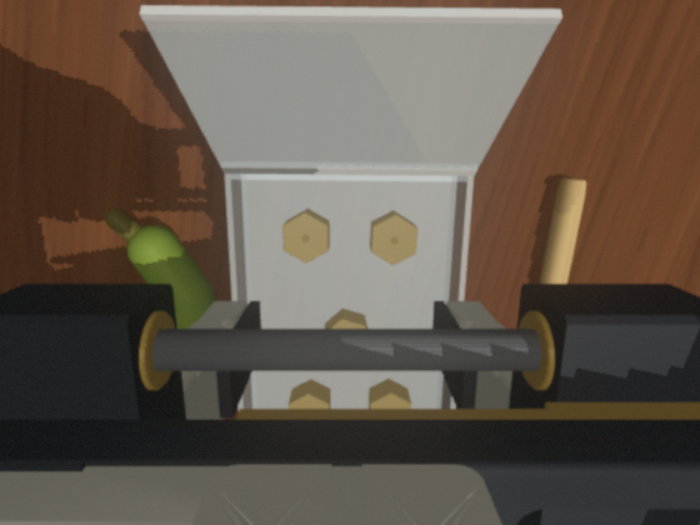

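All five lie flat in one layer: A (30,-76), E (-35,-75), C (0,8), B (32,74) and D (-37,73) mm in box axes, with the nearest pair about 65 mm apart. Next I'll go behind the plain flap.

Call:
carry_out(
  plan=[
    [[0.0375,0,0],[0,0,0],255],
    [[0.0375,0,0],[0,0,0],255],
    [[0.0375,0,0],[0,0,0],255],
    [[0.0375,0,0],[0,0,0],255],
    [[0,0,0],[0,0,0],255],
    [[0,0,0.0207],[0,0,0],255],
    [[0,0,0.0207],[0,0,0],255],
    [[0,0,0.0207],[0,0,0],255],
    [[0,0,0],[0,0,0],255],
    [[0,0,0],[0,0,0],255],
    [[0,0,0],[0,0,0],255],
  ],
)

```text
time_s: 21.13
tcp_pos: [0.5789, -0.2126, 0.3069]
eef_rot: [180.0, -0.0, -77.3]
contact_force: [1.0, 0.0, 0.8]
gripper_width: 0.0075
```

Call:
carry_out(
  plan=[
    [[-0.016,0,0],[0,0,0],255],
    [[-0.016,0,0],[0,0,0],255],
    [[-0.016,0,0],[0,0,0],255],
    [[-0.016,0,0],[0,0,0],255],
    [[-0.016,0,0],[0,0,0],255],
    [[-0.016,0,0],[0,0,0],255],
    [[-0.016,0,0],[0,0,0],255],
    [[-0.016,0,0],[0,0,0],255],
    [[-0.016,0,0],[0,0,0],255],
  ],
)

```text
time_s: 21.88
tcp_pos: [0.5473, -0.0712, 0.3084]
eef_rot: [-179.8, -0.0, -77.3]
contact_force: [-0.3, -1.3, -0.3]
gripper_width: 0.0004
```

Call:
carry_out(
  plan=[
    [[-0.0075,0,0.0065],[0,0,0],255],
    [[-0.0075,0,0.0065],[0,0,0],255],
    [[-0.0055,0,0.0065],[0,0,0],255],
    [[-0.0055,0,0.0065],[0,0,0],255],
    [[-0.004,0,0.007],[0,0,0],255],
    [[-0.004,0,0.007],[0,0,0],255],
    [[-0.003,0,0.0075],[0,0,0],255],
    [[-0.003,0,0.0075],[0,0,0],255],
    [[-0.002,0,0.009],[0,0,0],255],
    [[0,0,0],[0,0,0],255],
  ],
)

```text
time_s: 22.72
tcp_pos: [0.537, -0.031, 0.2404]
eef_rot: [179.8, 0.0, -77.4]
contact_force: [-0.8, 0.6, -0.2]
gripper_width: 0.0005
```

Call:
carry_out(
  plan=[
    [[0,0,0.003],[0,0,0],255],
    [[0,0,0.003],[0,0,0],255],
    [[0,0,0.002],[0,0,0],255],
    [[0,0,0],[0,0,0],255],
    [[0,0,0],[0,0,0],255],
  ],
)

```text
time_s: 23.13
tcp_pos: [0.5378, -0.0311, 0.2347]
eef_rot: [-180.0, 0.0, -77.4]
contact_force: [0.3, -0.3, -0.1]
gripper_width: 0.0004
```

Run:
```python
from m import *
s=r.get_state();print(s["tcp_pos"],s["contact_force"])
im=shot("side","s4.png")
cv2.imwrite("pics/s4b.png",cv2.resize(im[110:290,180:380,::-1],(800,720))[:600])
```

```text
[ 0.53782549 -0.03113844  0.23466244] [ 0.29888102 -0.29754543 -0.13494743]
```

View pics/s4b.png

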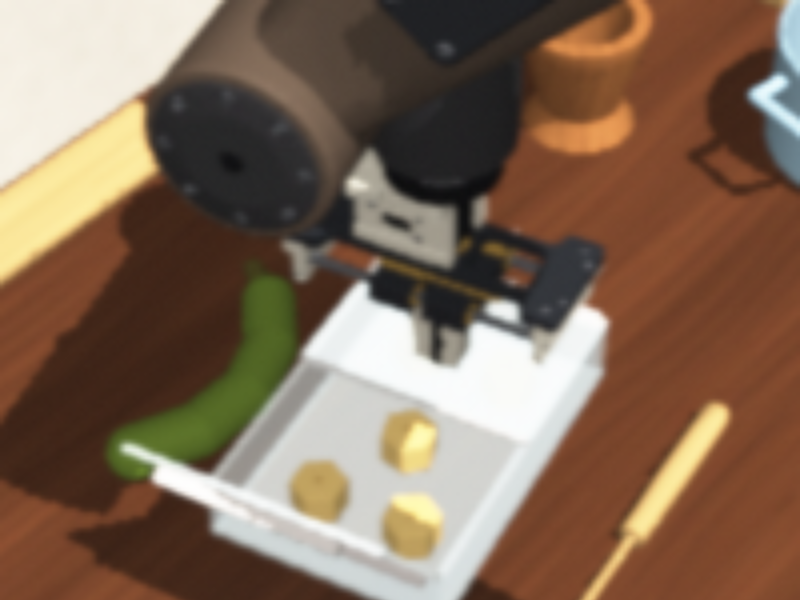

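The plain flap is nearly flat with its edge across (440,410). I'll press on until I feel the stop.

Call:
carry_out(
  plan=[
    [[0,0,0.0015],[0,0,0],255],
    [[0,0,0.0015],[0,0,0],255],
    [[0,0,0],[0,0,0],255],
    [[0,0,0],[0,0,0],255],
  ],
)

```text
time_s: 23.52
tcp_pos: [0.5379, -0.031, 0.2323]
eef_rot: [-180.0, -0.0, -77.3]
contact_force: [-2.5, 0.9, 7.2]
gripper_width: 0.0003
```

Call:
carry_out(
  plan=[
    [[0,0,0.0008],[0,0,0],255],
    [[0,0,0],[0,0,0],255],
    [[0,0,0],[0,0,0],255],
    [[0,0,0],[0,0,0],255],
    [[0,0,-0.0355],[0,0,0],255],
    [[0,0,-0.0355],[0,0,0],255],
    [[0,0,-0.0355],[0,0,0],255],
    [[0,0,-0.0355],[0,0,0],255],
    [[0,0,0],[0,0,0],255],
  ],
)

```text
time_s: 24.27
tcp_pos: [0.5396, -0.031, 0.3804]
eef_rot: [-179.3, -0.1, -77.3]
contact_force: [2.1, 0.1, 0.2]
gripper_width: 0.0004
```

Call:
carry_out(
  plan=[
    [[-0.0342,0,0],[0,0,0],255],
    [[-0.0342,0,0],[0,0,0],255],
    [[-0.0342,0,0],[0,0,0],255],
    [[-0.0342,0,0],[0,0,0],255],
    [[-0.0342,0,0],[0,0,0],255],
    [[-0.0342,0,0],[0,0,0],255],
    [[-0.0342,0,0],[0,0,0],255],
    [[-0.0342,0,0],[0,0,0],255],
    [[0,0,0],[0,0,0],255],
    [[0,0,0],[0,0,0],255],
  ],
)

```text
time_s: 25.1
tcp_pos: [0.4774, 0.2376, 0.3723]
eef_rot: [180.0, -0.0, -77.2]
contact_force: [-0.3, -0.6, -0.4]
gripper_width: 0.0006
```

Run:
```python
from m import *
s=r.get_state();print(s["time_s"],s["tcp_pos"],s["eef_rot"],w2b(s["tcp_pos"]),s["joints"])
im=shot("top","t5.png")
i2=shot("side","s5.png")
a=cv2.resize(im[140:265,190:390,::-1],(640,400)); b=cv2.resize(i2[150:290,190:350,::-1],(229,200))
cv2.imwrite("pics/t5b.png",np.vstack([cv2.copyMakeBorder(a,0,0,0,160,0),cv2.copyMakeBorder(b,0,0,0,571,0)]))
```

```text
25.1 [0.47743924 0.23757096 0.37232055] [ 1.79981973e+02 -6.35998320e-03 -7.72001005e+01] [-0.00141017  0.23648174] [ 4.75319930e+01  8.63337734e+00 -1.98798577e+01 -5.73932576e-03
 -6.15052039e+01 -3.47293555e+01]
```

View pics/t5b.png

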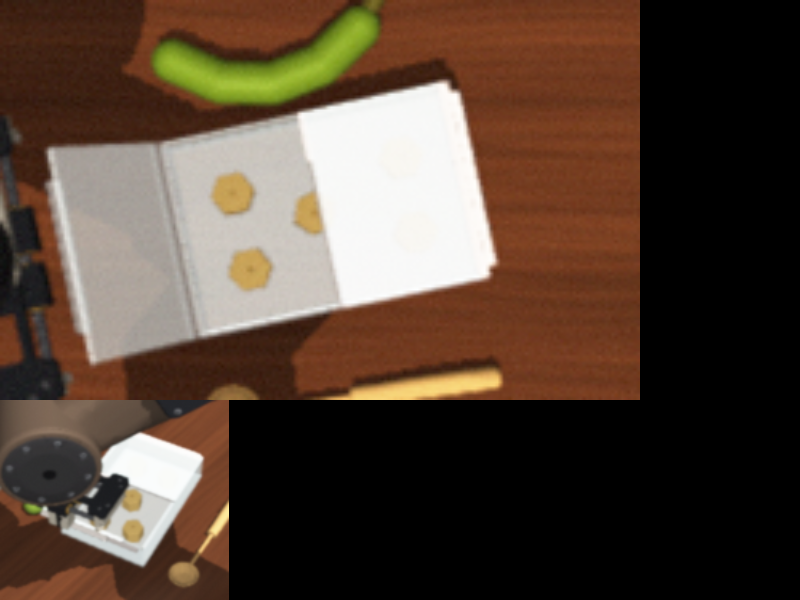

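The plain flap lies flat, with its edge from (298,115) to (340,305), and the lipped flap is still open. Now I'll close the lipped flap.

Call:
carry_out(
  plan=[
    [[0,0,0.0197],[0,0,0],255],
    [[0,0,0.0197],[0,0,0],255],
    [[0,0,0.0197],[0,0,0],255],
    [[0,0,0],[0,0,0],255],
    [[0,0,0],[0,0,0],255],
  ],
)

```text
time_s: 25.62
tcp_pos: [0.4781, 0.2348, 0.3132]
eef_rot: [179.9, -0.1, -77.4]
contact_force: [-0.4, -0.2, 0.2]
gripper_width: 0.0003
```

Call:
carry_out(
  plan=[
    [[0.0166,0,0],[0,0,0],255],
    [[0.0166,0,0],[0,0,0],255],
    [[0.0166,0,0],[0,0,0],255],
    [[0.0166,0,0],[0,0,0],255],
    [[0.0166,0,0],[0,0,0],255],
    [[0.0166,0,0],[0,0,0],255],
    [[0.0166,0,0],[0,0,0],255],
    [[0.0166,0,0],[0,0,0],255],
    [[0.0166,0,0],[0,0,0],255],
    [[0,0,0],[0,0,0],255],
  ],
)

```text
time_s: 26.45
tcp_pos: [0.5113, 0.088, 0.3153]
eef_rot: [-179.9, 0.0, -77.5]
contact_force: [0.5, -0.0, -0.8]
gripper_width: 0.0005
```

Call:
carry_out(
  plan=[
    [[0.0065,0,0.005],[0,0,0],255],
    [[0.0065,0,0.005],[0,0,0],255],
    [[0.0055,0,0.0055],[0,0,0],255],
    [[0.0055,0,0.0055],[0,0,0],255],
    [[0.005,0,0.0065],[0,0,0],255],
    [[0.005,0,0.0065],[0,0,0],255],
    [[0.003,0,0.0075],[0,0,0],255],
    [[0.003,0,0.0075],[0,0,0],255],
    [[0.002,0,0.0075],[0,0,0],255],
    [[0.002,0,0.0075],[0,0,0],255],
    [[0,0,0.004],[0,0,0],255],
    [[0,0,0],[0,0,0],255],
  ],
)

```text
time_s: 27.45
tcp_pos: [0.5199, 0.047, 0.2444]
eef_rot: [179.9, -0.0, -77.4]
contact_force: [-0.9, 0.0, -0.3]
gripper_width: 0.0005
```

Call:
carry_out(
  plan=[
    [[0,0,0.003],[0,0,0],255],
    [[0,0,0.003],[0,0,0],255],
    [[0,0,0.0015],[0,0,0],255],
    [[0,0,0],[0,0,0],255],
    [[0,0,0],[0,0,0],255],
  ],
)

```text
time_s: 27.87
tcp_pos: [0.5202, 0.0473, 0.2382]
eef_rot: [-180.0, 0.0, -77.4]
contact_force: [-0.6, -0.9, 0.7]
gripper_width: 0.0006
```

Call:
carry_out(
  plan=[
    [[0,0,0.001],[0,0,0],255],
    [[0,0,0.001],[0,0,0],255],
    [[0,0,0],[0,0,0],255],
    [[0,0,0],[0,0,0],255],
  ],
)

```text
time_s: 28.2
tcp_pos: [0.5204, 0.0473, 0.2372]
eef_rot: [-179.9, -0.0, -77.3]
contact_force: [-4.6, 0.1, 11.0]
gripper_width: 0.0007
```

Call:
carry_out(
  plan=[
    [[0,0,0.0007],[0,0,0],255],
    [[0,0,0],[0,0,0],255],
    [[0,0,0],[0,0,0],255],
    [[0,0,0],[0,0,0],255],
    [[0,0,-0.02],[0,0,0],255],
    [[0,0,-0.035],[0,0,0],255],
    [[0,0,-0.035],[0,0,0],255],
    [[0,0,-0.035],[0,0,0],255],
    [[0,0,-0.035],[0,0,0],255],
  ],
)

```text
time_s: 28.95
tcp_pos: [0.5198, 0.0471, 0.3973]
eef_rot: [-180.0, 0.0, -77.4]
contact_force: [1.1, 0.8, -1.0]
gripper_width: 0.0004
```

Call:
carry_out(
  plan=[
    [[-0.035,0,0],[0,0,0],255],
    [[-0.035,0,0],[0,0,0],255],
    [[-0.035,0,0],[0,0,0],255],
    [[-0.035,0,0],[0,0,0],255],
    [[-0.035,0,0],[0,0,0],255],
    [[-0.035,0,0],[0,0,0],255],
    [[0,0,0],[0,0,0],255],
    [[0,0,0],[0,0,0],255],
    [[0,0,0],[0,0,0],255],
  ],
)

```text
time_s: 29.7
tcp_pos: [0.4741, 0.2522, 0.3953]
eef_rot: [180.0, -0.0, -77.3]
contact_force: [0.1, -0.2, -0.3]
gripper_width: 0.0006
```

Run:
```python
from m import *
s=r.get_state();print(s["time_s"],s["tcp_pos"],s["contact_force"])
a=shot("wrist","w6.png");b=shot("top","t6.png");c=shot("side","s6.png")
A=cv2.resize(a,(440,330));B=cv2.resize(b[100:265,90:390],(800,440))[:440]
B=cv2.resize(b[110:280,140:460],(500,266)); C=cv2.resize(c[140:280,200:350],(300,280))
o=np.zeros((600,800,3),np.uint8);o[:330,:440]=A;o[334:600,:500]=B;o[:280,500:800]=C
cv2.imwrite("pics/f6.png",o[:,:,::-1])
# expected: flat flap edges in top: plain edge hidden; bar at y -4..6
print("proj shut lip corners",proj("top",[[*b2w(x,y),.059] for x,y in[(-.084,.124),(.084,.124),(.084,-.004),(-.084,-.004)]]).round(1).tolist())
```

```text
29.7 [0.47408596 0.25221974 0.39528595] [ 0.06274904 -0.24535607 -0.26484947]
proj shut lip corners [[252.7, 245.4], [239.6, 184.3], [286.0, 174.1], [299.5, 235.2]]
```

View pics/f6.png

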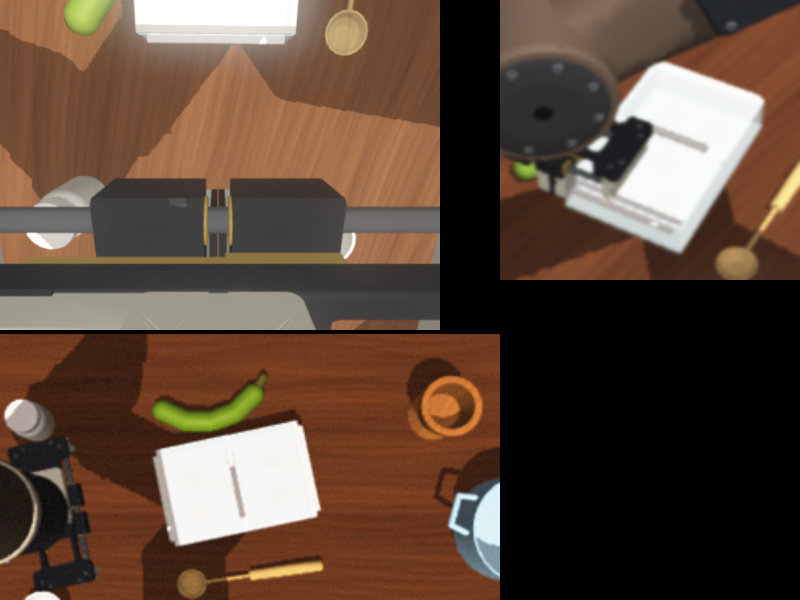

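Both flaps look flat, with the bar seam at (237,490) in the top crop. The arm is clear and the bystanders look undisturbed. I'll hand in.

```bash
python3 -c "
from plant import r
print(r.close_job())"
```

```text
the job is handed in; nothing more can be done
None
```

The chunks are spread in one layer, both flaps are shut, and I handed the job in at about 30 s of the 72 s allowed.

**Chunks:** I moved four of them to near the corners and left the fifth near the middle where it lay. Measured just before shutting, all five lay flat. The closest pair's centres were about 65 mm apart by camera, or about 67 mm by where the gripper released them, against the 60 mm needed. I did not measure them again after shutting; faint outlines still show through the lid.

**Flaps:** I folded the plain flap first, then the lipped one over it. Each was pressed until it met a stop. The plain flap stopped at 7 N with its outer face at about 54 mm, and the lipped flap at 11 N at about 59 mm, which are the heights expected for flat. The last pictures show both flat, but they are too coarse to confirm the 5 mm limit, so flatness rests on those two stops.

**Surroundings:** In the last pictures the bystanders in view look where they were; the pot is only partly in view and the press is out of frame. I judged this by eye only. The arm was clear of everything.

My hand-picked rim corners made the box 4–10 mm larger than its stated size. I used a centre averaged from two views, and every grasp and placing worked with it.

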